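# Hold a microscope relay lens in the V-block of the lens check bench

### The arm

A 7-joint arm with a two-finger parallel gripper is mounted at the origin on a cart in front of the work surface, level with it; the furniture and walls round the work are solid. World frame = base frame: x ahead of the robot, y to its left, z up, the work surface at z = 0. Lengths are in mm, angles in rad, forces in N, time in s.
With the tool pointing down it reaches from about 400 to 875 mm from the base axis. Payload 19.3 kg.
Tool frame: the origin (TCP) lies at the very end of the fingers, on their centre line; the grasp point (between the pads) lies 19 mm behind it; z points along the fingers, y is the line along which they close (so a half turn about z gives the same grasp; the last joint's range is limited). The gripper opens to 85 mm and grips with 20 to 120 N. Pads are 22 mm wide; open, the fingers measure 114 mm over their backs; the gripper's body (76 mm by 85 mm) begins 54 mm behind the grasp point. The pads swing forward as they close: fully open they stand 13 mm farther back than shut.
Start: joints at [1.091, 0.521, -0.036, 1.599, 0.021, 1.021, -0.113], TCP at [248.988, -573.253, 231.291] pointing down, gripper open.
Joint ranges: [-2.91, 2.91], [-0.3, 2.13], [-1.5, 1.42], [0.17, 2.43], [-1.26, 4.41], [0.16, 1.93], [-2.52, 2.52]. Speed limits (rad/s): [1.89, 1.89, 2.39, 2.39, 3.01, 3.01, 3.01].

### API

Orientations are given as a 3x3 rotation matrix whose columns are the frame's x, y, z axes.
In Python, from workcell import robot gives the robot as it stands. Calls block until the motion is done:
- robot.movep(position, orientation): joint-space move of the TCP to a pose.
- robot.movel(position, frame=None, max_speed=150, guard=None): straight line of the TCP; frame=None keeps the orientation; max_speed is the mean speed in mm/s. With guard (N) it stops when the force on the tool has changed by that much, and returns True; else False.
- robot.goto_joints(angles): joint-space move.
- robot.open_gripper() and robot.clamp(): open the fingers fully, or close them until they stop; the grip force is fixed at half the most.
- robot.wait(seconds).
- robot.inverse_kinematics(position, orientation): joint angles nearest the present ones, or None.
- robot.read_state(): the state.
- robot.camera(name): name is "scene" or "top" or "wrist"; returns a dict with "image" (400x640x3 uint8, blue, green, red), "fx", "fy", "cx", "cy" (pixels), "cam_to_world" (4x4, takes a point from camera to world coordinates). Camera axes: x right, y up, looking along -z (the intrinsics and any distortion apply to the point x, -y, -z); pixel columns grow to the right and rows downward; lengths in mm; the calibration is good to about 2 mm. A picture is of the moment at which its call begins. There is no depth.
A pose or a line that the arm cannot do raises robot.PlanningError and nothing moves.
- robot.finish_job(): hands the job in; it is judged then, once.
The state is a dict: "time": time; "qpos": joint angles; "qvel": joint speeds; "joint_efforts": joint torques, N m; "eef_pos": TCP position; "tool_rot": TCP orientation; "ft_force": force on the tool from outside, world axes, zero at the start; "torque": the same for the moment, N m; "finger_gap": finger opening in mm; "gripper_force": force on a finger pad.
Only numpy, scipy, OpenCV 4.12 (cv2) and the standard library are available. Lean on these libraries where they do the work, as an engineer would, in place of code of your own. Each camera call takes 0.05 s, during which the arm holds its last target. There are 200 camera calls.

### The job

Get the yellow-banded relay lens ready for its check on the lens bench: since your hand will be busy afterwards, first turn the red knob on the lamp clockwise until it clicks over its detent and the shutter stands open, then take the yellow-banded lens out of the tray and lower it gently into the steel V-block, centred along it, with the banded end towards the lamp. Finish while holding the lens there: keep your fingers on it, pressing it straight down with a steady push of about 15 N so that both flanks of the V carry it, and do not let go. Leave the blue-banded lens where it lies in the tray.

Things in the scene. Friction and masses are not known exactly. Their poses are not given: they have to be found in the camera images.
- bench: lens check bench, fixed: black base plate 96 x 256 mm, its top 18 mm above the table. Origin on the table under its middle; y along the bench, z up. At y = -100 mm a round aluminium lamp (61 mm across with its black shutter) with a red knob on top, 124 mm high; in the middle the steel V-block; at y = +112 mm an upright pale screen 65 mm wide, its top at 99 mm
- v_seat (a point): point on the axis of a seated lens, midway along the V-block, 64 mm above the table; y along the V (towards the screen), z up. The V-block is two steel saddles with 90 degree Vs, each 18 mm thick along y and 60 mm wide, centred at y = -38 and +38 mm, tops 60 mm above the table; between them 58 mm are free down to the bridge, 26 mm high
- v_front: the V's flank on the -x side of both saddles (fixed part of the bench; origin as bench). The steel does not give: a lens pushed sideways by the hand bears on one flank only
- v_rear: the V's flank on the +x side of both saddles (fixed part of the bench; origin as bench)
- shutter (a joint): angle of the lamp's shutter and its red knob in rad: 0 = shut, 1.2 = open (end stop); it grows clockwise seen from above. A spring detent in the middle (0.6) takes up to about 0.12 N m; before it the knob springs back to 0, past it the knob snaps to 1.2 and stays there
- knob_grip (a point): where to grip the red knob: on its vertical axis, 117 mm above the table, 7 mm below its top. The knob is an upright bar 12 mm thick, 40 mm long, 28 mm high on a round cap 61 mm across whose top is 96 mm above the table. The point turns with the knob: the bar runs along its y axis (shutter shut: along the bench's y)
- lens_tray: grey tray 170 x 136 x 16 mm, fixed; origin on the table under its middle. It carries two lenses lying along its y axis at x = +42 and -42 mm, each on two white V rests 12 mm thick at y = +40 and -40 mm, their tops 39 mm above the table; the tray's floor is 8 mm high
- lens_yellow: the lens to use: a black cylindrical barrel 30 mm in diameter and 110 mm long, 0.13 to 0.2 kg, with a yellow band round one end and a knurled middle. Origin at its centre on its axis, which is its own y axis; in the tray its axis is 45 mm above the table
- yellow_end (a point): middle of the end face beside the yellow band, 55 mm from the centre in the lens's -y direction
- lens_blue: the other lens, of the same size and shape with a blue band, lying in the tray; leave it. Origin at its centre, axis along its y

How it is judged (in metres and radians):
On the way, in this order (a step that is already met when the one before it is completed fails the run):
1. the knob has clicked over its detent and the shutter stands open, with the lens still in the tray (value of joint shutter above 1.05 rad and height (world z) of lens_yellow below 0.06 m and horizontal distance between lens_yellow and v_seat above 0.08 m), for 0.2 s.
2. the yellow-banded lens is lifted clear of the tray (height (world z) of lens_yellow above 0.08 m), for 0.1 s.
At the end, for the whole second after the job is handed in: shutter open (over 1.05 rad); yellow-banded lens at rest in the V, axis within 2 mm and 0.03 rad, centred to 8 mm, banded end to the lamp; fingers on it, 2.5 to 25 N on each flank (its own weight gives under 1.5 N; a 15 N push about 12 N); blue-banded lens in the tray (value of joint shutter above 1.05 rad and x of lens_yellow in the frame of v_seat between -0.002 and 0.002 m and z of lens_yellow in the frame of v_seat between -0.002 and 0.002 m and y of yellow_end in the frame of v_seat between -0.063 and -0.047 m and angle between the y axis of lens_yellow and the y axis of v_seat, either way round below 0.03 rad and contact force between lens_yellow and v_front between 2.5 and 25 N and contact force between lens_yellow and v_rear between 2.5 and 25 N and contact force between the fingers and lens_yellow above 2 N and linear speed of lens_yellow below 0.01 m/s and distance between lens_blue and lens_tray below 0.08 m); the arm keeps its last pose, push and grip.
It fails at once if the blue-banded lens was moved by more than 20 mm (distance of lens_blue from where it was at the start of the episode above 0.02 m).
It fails at once if the lens was dropped or rammed into the V-block (over 60 N on a flank) (contact force between lens_yellow and v_front above 60 N or contact force between lens_yellow and v_rear above 60 N).
It also fails if it takes over 64 s, if anything falls off the work surface, if the arm or the gripper's body presses on something with over 40 N, if the wrist force passes 120 N, or if a joint passes its speed limit or range.

## Working session

There is one attempt and no reset: what is moved stays moved. The work goes in short steps, each a Python script; the robot and the scene stay as the last script left them, time stands still between calls to the robot, and variables do not carry over. Pictures are saved under pics/ and viewed, at most 10 in all, crops included, and the job is handed in when it is done.

```bash
mkdir -p pics; ls
python3 - <<'E'
from workcell import robot
import cv2,numpy as np
for n in ("scene","top"):
    c=robot.camera(n); cv2.imwrite(f"pics/{n}0.png",c["image"]); print(n,c["fx"],c["fy"],c["cx"],c["cy"],np.round(c["cam_to_world"],3).tolist(),[k for k in c])
s=robot.read_state();print(s["time"],s["ft_force"],s["finger_gap"],np.round(s["tool_rot"],2).tolist())
E
```

```text
pics
workcell.py
scene 390.1029001218347 390.1029001218347 323.2842363363146 194.27457580901446 [[-0.85, 0.207, -0.484, 3.075], [-0.526, -0.312, 0.791, 807.069], [0.013, 0.927, 0.374, 484.807], [0.0, 0.0, 0.0, 1.0]] ['image', 'fx', 'fy', 'cx', 'cy', 'cam_to_world']
top 483.5721253715589 483.5721253715589 330.3327646392366 206.03003687554354 [[-0.026, 0.993, -0.119, 328.443], [-0.999, -0.028, -0.019, 0.622], [-0.022, 0.118, 0.993, 1347.589], [0.0, 0.0, 0.0, 1.0]] ['image', 'fx', 'fy', 'cx', 'cy', 'cam_to_world']
0.1 [-0.10563018 -0.28938487  0.26747047] 85.4688007442548 [[0.92, 0.4, -0.0], [0.4, -0.92, 0.0], [-0.0, -0.0, -1.0]]
```

View pics/top0.png

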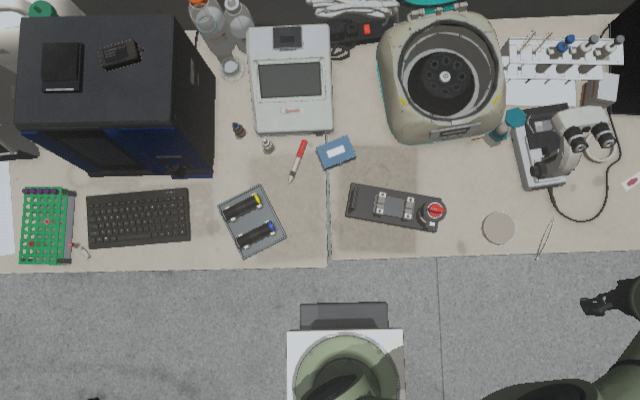

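View pics/scene0.png

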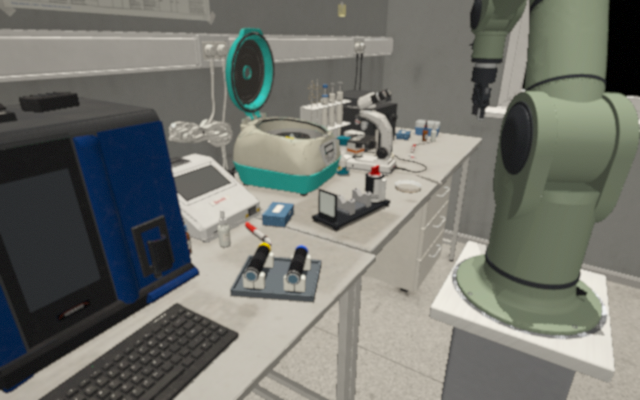

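The top view shows the tray near (252,221), with the yellow band at (258,200) and the blue band at (272,226). The bench runs from (350,202) to (440,212), with the red knob at (435,211). The scene view confirms this layout. Next I'll get rough positions and then wrist close-ups.

```bash
cat > h.py <<'E'
from workcell import robot
import cv2,numpy as np
def ray(c,px):
    T=np.array(c["cam_to_world"]);d=np.array([(px[0]-c["cx"])/c["fx"],-(px[1]-c["cy"])/c["fy"],-1.])
    return T[:3,3],T[:3,:3]@d
def onz(c,px,z):
    o,d=ray(c,px); return (o+d*(z-o[2])/d[2])
def down(yaw):  # tool y (closing line) at world angle yaw, z down
    y=np.array([np.cos(yaw),np.sin(yaw),0]);z=np.array([0,0,-1.]);return np.column_stack([np.cross(y,z),y,z])
def hsv(c,lo,hi):
    return cv2.inRange(cv2.cvtColor(c["image"],cv2.COLOR_BGR2HSV),np.array(lo),np.array(hi))
def blobs(m,amin=20):
    n,l,s,ce=cv2.connectedComponentsWithStats(m); return [(s[i,4],ce[i].round(1).tolist()) for i in range(1,n) if s[i,4]>=amin]
E
python3 - <<'E'
from h import *
c=robot.camera("top")
for n,p,z in [("knob",(435,211),110),("benchL",(348,201),18),("benchR",(446,217),18),("yel",(258,200),50),("yelend",(223,213),50),("blu",(272,226),50),("blu end",(236,240),50),("tray",(252,221),16)]:
    print(n,onz(c,p,z).round(0))
s=robot.read_state()
w=robot.camera("wrist"); T=np.array(w["cam_to_world"]); print(w["fx"],w["cx"],w["cy"])
R=s["tool_rot"];print("cam in tool",(np.array(R).T@(T[:3,3]-s["eef_pos"])).round(1),(np.array(R).T@T[:3,:3]).round(2).tolist())
for p in [(440,-160),(440,0),(440,150),(440,200)]:
  for yaw in (0,1.57,-1.57,.4):
    q=robot.inverse_kinematics([*p,330],down(yaw));print(p,yaw,None if q is None else np.round(q,2))
E
```

```text
knob [ 456. -243.  110.]
benchL [501. -23.  18.]
benchR [ 449. -291.   18.]
yel [506. 222.  50.]
yelend [473. 317.  50.]
blu [434. 184.  50.]
blu end [399. 282.  50.]
tray [452. 245.  16.]
295.08409750991876 321.48881062242185 200.23387136192247
cam in tool [  67.4   -1.2 -143.7] [[0.0, 0.97, 0.26], [1.0, -0.0, 0.0], [0.0, 0.26, -0.97]]
(440, -160) 0 [ 0.64  0.19 -0.49  1.84  0.1   1.13  0.12]
(440, -160) 1.57 [ 0.88  0.23 -0.78  1.83  0.18  1.15  1.61]
(440, -160) -1.57 [ 0.38  0.17 -0.18  1.85  0.03  1.12 -1.38]
(440, -160) 0.4 [ 0.71  0.2  -0.57  1.84  0.12  1.13  0.5 ]
(440, 0) 0 [ 0.45  0.16 -0.66  1.9   0.11  1.12 -0.25]
(440, 0) 1.57 [ 0.7   0.2  -0.96  1.89  0.18  1.14  1.25]
(440, 0) -1.57 [ 0.29  0.14 -0.47  1.9   0.07  1.12 -1.78]
(440, 0) 0.4 [ 0.5   0.16 -0.72  1.9   0.12  1.13  0.14]
(440, 150) 0 [ 0.31  0.25 -0.91  1.84  0.21  1.16 -0.67]
(440, 150) 1.57 [ 0.46  0.31 -1.13  1.83  0.31  1.19  0.8 ]
(440, 150) -1.57 [ 0.23  0.23 -0.81  1.84  0.18  1.15 -2.21]
(440, 150) 0.4 [ 0.35  0.26 -0.97  1.83  0.24  1.17 -0.3 ]
(440, 200) 0 [ 0.28  0.32 -1.03  1.79  0.3   1.2  -0.85]
(440, 200) 1.57 [ 0.37  0.38 -1.19  1.79  0.38  1.23  0.65]
(440, 200) -1.57 [ 0.19  0.29 -0.91  1.8   0.25  1.18 -2.37]
(440, 200) 0.4 [ 0.3   0.34 -1.07  1.79  0.32  1.2  -0.46]
```

Run:
```python
from h import *
import pickle
yaw=-0.19;R=down(yaw);ctr=np.array([475,-157,0])
robot.movep(ctr+R[:,0]*30+[0,0,250],R)
w=robot.camera("wrist");cv2.imwrite("pics/wb.png",w["image"]);pickle.dump(w,open("wb.pkl","wb"))
yaw=0.33;R=down(yaw);ctr=np.array([452,245,0])
robot.movep(ctr+R[:,0]*30+[0,0,220],R)
w=robot.camera("wrist");cv2.imwrite("pics/wt.png",w["image"]);pickle.dump(w,open("wt.pkl","wb"))
print(robot.read_state()["time"],robot.read_state()["ft_force"])
```

```text
3.625 [-0.38030001  0.06612527 -0.44997347]
```

View pics/wb.png

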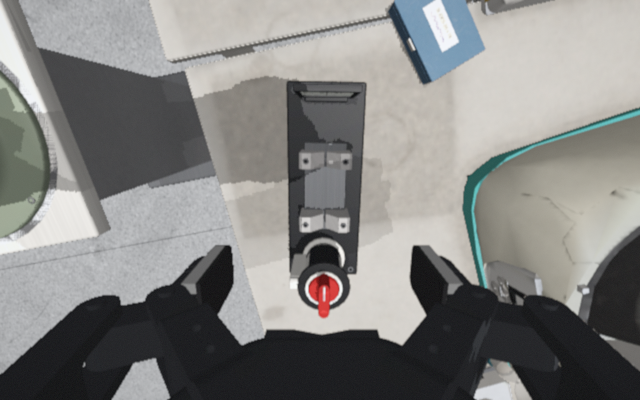

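View pics/wt.png

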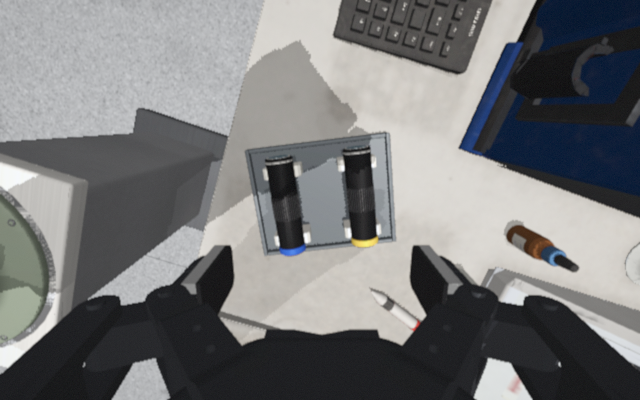

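The bench shows two saddles at rows ~160 and ~223, with the V at column ~326 and the red knob at (322,292). The tray shows the yellow lens from (357,150) to (366,242), band nearest the camera, and the blue lens to its left. Next: centred close-ups.

Run:
```python
from h import *
import pickle
w=pickle.load(open("wt.pkl","rb"))
a=onz(w,(366,242),45);b=onz(w,(357,150),45);print(a.round(1),b.round(1),np.linalg.norm(a-b))
d=b-a;yaw=np.arctan2(-d[0],d[1]);c0=(a+b)/2;print(yaw)
R=down(yaw);robot.movep([c0[0],c0[1],150],R)
w=robot.camera("wrist");cv2.imwrite("pics/wt2.png",w["image"]);pickle.dump(w,open("wt2.pkl","wb"))
w=pickle.load(open("wb.pkl","rb"))
P=[onz(w,p,60) for p in [(306,161),(345,161),(306,225),(344,225)]];print(np.round(P,1).tolist())
m=(P[0]+P[1])/2-(P[2]+P[3])/2;print(np.linalg.norm(m));yaw=np.arctan2(-m[0],m[1]);c0=np.mean(P,0);print(yaw,c0)
R=down(yaw);robot.movep([c0[0],c0[1],165],R)
w=robot.camera("wrist");cv2.imwrite("pics/wb2.png",w["image"]);pickle.dump(w,open("wb2.pkl","wb"))
print(robot.read_state()["time"])
a=cv2.imread("pics/wt2.png")[80:320,200:440];b=cv2.imread("pics/wb2.png")[80:320,200:440]
cv2.imwrite("pics/cmp.png",cv2.resize(np.hstack([a,b]),None,fx=1.66,fy=1.66))
```

```text
[515.5 223.7  45. ] [468.3 319.5  45. ] 106.86534035469373
0.4581795916148912
[[468.1, -102.5, 60.0], [511.4, -110.8, 60.0], [452.5, -177.5, 60.0], [497.2, -186.2, 60.0]]
76.68188651174212
-0.1955823922957509 [ 482.29765576 -144.25294958   60.        ]
5.6917
```

View pics/cmp.png

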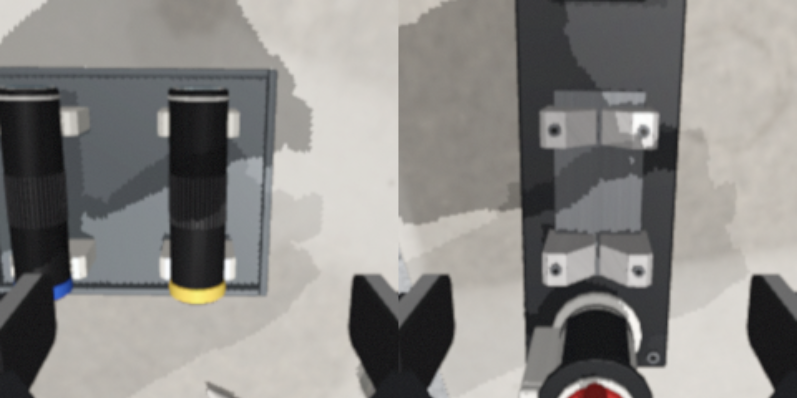

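The left half shows the yellow lens upright in the crop, from (198,92) to (198,300). The right half shows the saddle screws at (554,130), (645,131), (555,270) and (639,270), and the V line at x≈598. Now I'll refine the poses from these.

```bash
cat > an.py <<'E'
from h import *
import pickle
w=pickle.load(open("wb2.pkl","rb"));f=lambda x,y:(200+((x)%398.4)/1.66,80+y/1.66)
P=np.array([onz(w,f(*p),60) for p in [(554,130),(645,131),(555,270),(639,270)]]);print(P.round(1).tolist())
m=(P[0]+P[1]-P[2]-P[3])/2;print("len",np.linalg.norm(m),"wid",np.linalg.norm(P[1]-P[0]),np.linalg.norm(P[3]-P[2]),"yaw",np.arctan2(-m[0],m[1]),"ctr",P.mean(0))
v1=onz(w,f(598,112),42.8);v2=onz(w,f(598,262),42.8);m=v2-v1;print("V",v1,v2,np.arctan2(m[0],-m[1]))
# base plate long edges
g=cv2.cvtColor(w["image"],cv2.COLOR_BGR2GRAY)
E_=[]
for r in range(90,200,4):
    row=g[r].astype(int); 
    l=[x for x in range(240,300) if row[x-2]-row[x+2]>45][:1]; q=[x for x in range(400,340,-1) if row[x+2]-row[x-2]>45][:1]
    if l and q:
        a=onz(w,(l[0],r),14);b=onz(w,(q[0],r),14);E_.append([*a[:2],*b[:2]])
E_=np.array(E_);print("edges n",len(E_))
if len(E_):
  for k in (0,2):
    p=np.polyfit(E_[:,k+1],E_[:,k],1);print("edge yaw",-np.arctan(p[0]),"x at y=-144",np.polyval(p,-144.3))
for n in ("wb","wb2"):
    c=pickle.load(open(n+".pkl","rb"));h=cv2.bitwise_or(hsv(c,(0,150,60),(8,255,255)),hsv(c,(172,150,60),(180,255,255)));h[:,:280]=0;h[:,370:]=0
    print(n,blobs(h))
c=robot.camera("top");h=cv2.bitwise_or(hsv(c,(0,120,60),(8,255,255)),hsv(c,(172,120,60),(180,255,255)))
print([ (b,onz(c,b[1],115).round(1)) for b in blobs(h,8)])
w=pickle.load(open("wt2.pkl","rb"))
g=w["image"].max(2)
ys,xs=np.where(hsv(w,(20,120,100),(35,255,255))[:, :400]>0);print("yellow",xs.min(),xs.max(),ys.min(),ys.max(),xs.mean())
A=[]
for r in range(140,250,3):
    xs=[x for x in range(290,350) if g[r,x]<60 or (w["image"][r,x,0]<80 and w["image"][r,x,2]>130)]
    if xs: A.append((r,(xs[0]+xs[-1])/2,xs[-1]-xs[0]+1))
A=np.array(A);print(A[::4].tolist());p=np.polyfit(A[:,0],A[:,1],1);print(p)
for r0,r1 in [(80+92/1.66,80+300/1.66)]:
    a=onz(w,(np.polyval(p,r0),r0),45);b=onz(w,(np.polyval(p,r1),r1),45);d=a-b
    print(a,b,np.linalg.norm(d),"yaw",np.arctan2(-d[0],d[1]),"mid",(a+b)/2)
E
python3 an.py
```

```text
[[467.4, -102.4, 60.0], [512.6, -111.7, 60.0], [451.5, -177.2, 60.0], [496.6, -186.0, 60.0]]
len 76.22489233501484 wid 46.13720689442747 45.99210617553867 yaw -0.21092413169292878 ctr [ 482.03445407 -144.29604493   60.        ]
V [490.68587041 -99.24106493  42.8       ] [ 474.06305294 -183.98986054   42.8       ] -0.19368342535287844
edges n 28
edge yaw -0.2084057990398924 x at y=-144 430.6859004786004
edge yaw -0.20604238414305556 x at y=-144 532.5343123811273
wb [(np.int32(696), [323.4, 292.3])]
wb2 [(np.int32(667), [318.4, 324.1])]
[((np.int32(73), [366.3, 28.8]), array([951.8, -84.3, 115. ])), ((np.int32(82), [301.3, 148.0]), array([630.8,  96.1, 115. ])), ((np.int32(15), [30.9, 243.7]), array([400.2, 799.1, 115. ]))]
yellow 302 335 249 262 318.2671480144404
[[143.0, 319.0, 35.0], [155.0, 319.0, 33.0], [167.0, 319.0, 35.0], [179.0, 319.0, 35.0], [191.0, 318.5, 34.0], [203.0, 318.0, 33.0], [215.0, 318.5, 32.0], [227.0, 318.5, 32.0], [239.0, 318.5, 30.0]]
[-7.59330759e-03  3.20151158e+02]
[466.87838597 320.14391448  45.        ] [515.71301436 218.34221864  45.        ] 112.9088402435038 yaw 0.4472789574371829 mid [491.29570017 269.24306656  45.        ]
```

Run:
```python
from h import *
import pickle
w=pickle.load(open("wb.pkl","rb"));print("red check",onz(w,(323.4,292.3),112).round(1))
yaw=-0.206;C=np.array([481.9,-144.3,0]);yd=np.array([-np.sin(yaw),np.cos(yaw),0]);K=C-100*yd;print(K)
robot.movep(K+[0,0,150],down(yaw))
print(robot.movel(K+[0,0,101],guard=8))
s=robot.read_state();print(s["eef_pos"],s["ft_force"])
robot.clamp();s=robot.read_state();print(s["finger_gap"],s["gripper_force"],s["ft_force"],s["torque"],s["time"])
```

```text
red check [ 461.7 -238.6  112. ]
[ 461.44538811 -242.18569279    0.        ]
False
[ 461.98930771 -241.27096508  101.37707597] [-0.04211234 -0.82048772  0.44716048]
10.955812803747621 58.86337459087372 [-6.93143679  2.7725713  12.37009544] [ 0.52544778  1.4512579  -0.08918615] 7.3667
```

Run:
```python
from h import *
s=robot.read_state();p=np.array([461.4,-242.2,101])
for a in (0.3,0.6,0.9,1.2):
    robot.movel(p,frame=down(-0.206-a),max_speed=60)
    s=robot.read_state();print(a,s["eef_pos"].round(1) if hasattr(s["eef_pos"],"round") else s["eef_pos"],np.round(s["ft_force"],1),np.round(s["torque"],2),round(s["time"],2),s["finger_gap"])
```

```text
0.3 [ 461.1 -242.3  101.4] [-4.5  0.6 10.1] [0.12 0.94 0.08] 7.82 11.06697473692265
0.6 [ 461.4 -242.5  101.4] [-3.5 -0.6  8. ] [-0.29  0.54  0.01] 8.27 10.604406684305546
0.9 [ 461.6 -242.7  101.4] [-2.3 -4.1  7.7] [-0.74  0.34 -0.08] 8.72 11.093297582352292
1.2 [ 461.6 -243.   101.4] [-1.6 -6.   6.1] [-1.2   0.23 -0.12] 9.17 10.694226857883304
```

Run:
```python
from h import *
robot.open_gripper();s=robot.read_state();print(s["ft_force"])
robot.movel([461.4,-242.2,160])
yl=0.447;L=np.array([490.,271.9,0]);yb=-0.206;C=np.array([481.9,-144.3,0])
# look from above the bench centre on the way
robot.movep([*C[:2],230],down(yb))
w=robot.camera("wrist");cv2.imwrite("pics/kn.png",cv2.resize(w["image"][180:340,220:430],None,fx=3,fy=3))
robot.movep([*L[:2],140],down(yl))
print(robot.read_state()["time"])
```

```text
[ 0.26133357 -0.81581648 -0.78432128]
12.925
```

View pics/kn.png

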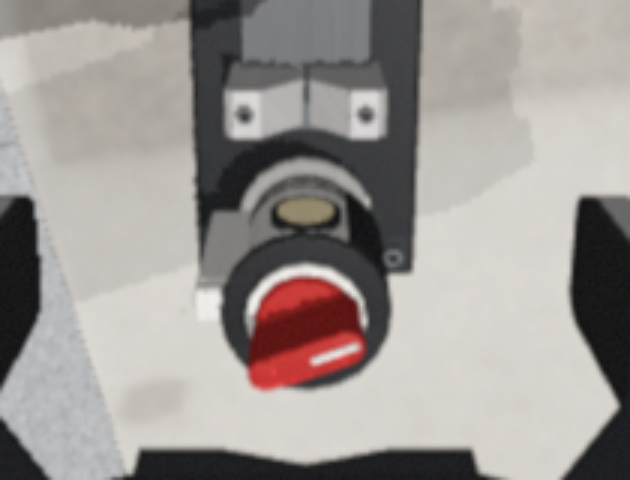

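The shutter window is open and the bar has turned by about 70°. Now I'll grasp the lens.

Run:
```python
from h import *
L=[490.,271.9]
print(robot.movel([*L,24],guard=8,max_speed=80))
robot.clamp();s=robot.read_state();print(s["finger_gap"],s["gripper_force"],np.round(s["ft_force"],1),np.round(s["torque"],2),s["eef_pos"])
robot.movel([*L,130],max_speed=80)
s=robot.read_state();print(s["finger_gap"],np.round(s["ft_force"],2),np.round(s["torque"],3),s["eef_pos"],s["time"])
w=robot.camera("wrist");cv2.imwrite("pics/grasp.png",w["image"])
import pickle;pickle.dump(w,open("g.pkl","wb"))
```

```text
False
28.392313941964673 58.19644868373871 [-8.9 -4.5 11.8] [-0.95  1.82 -0.04] [489.01682396 271.363173    24.14728671]
28.620792897998005 [ 0.27 -0.22 -1.88] [0.008 0.023 0.059] [489.80546724 271.80663021 129.56081269] 16.5583
```

View pics/grasp.png

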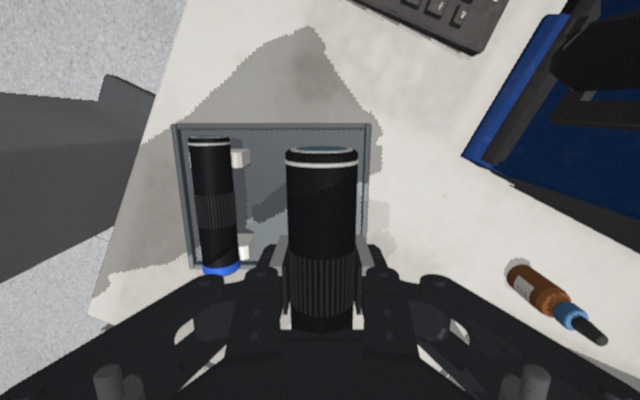

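The lens is gripped and centred along its length, with its far rim at row ~148, which puts the centre within about 1 mm of the tool. The blue lens hasn't moved. Now over to the V.

Run:
```python
from h import *
yb=-0.206;R=down(yb);C=np.array([481.5,-144.6])
robot.movep([*C,140],R)
robot.movel([*C,55],max_speed=80)
robot.wait(0.3);s=robot.read_state();b=np.array(s["ft_force"]);print(np.round(b,2),np.round(s["torque"],2),s["eef_pos"])
print(robot.movel([*C,38],max_speed=8,guard=4))
robot.wait(0.2);s=robot.read_state();print(np.round(R.T@(s["ft_force"]-b),2),np.round(R.T@s["torque"],2),s["eef_pos"],s["finger_gap"],s["time"])
```

```text
[-0.09  0.35 -1.92] [-0.01 -0.01 -0.04] [ 481.58857195 -144.68431372   55.20589353]
True
[-0.57 -1.49 -8.02] [0.21 0.01 0.03] [ 481.26532536 -144.56363481   43.37893618] 28.348498395305228 21.225
```

Run:
```python
from h import *
R=down(-0.206);b=np.array([-0.09,0.35,-1.92])
F=lambda:R.T@(np.array(robot.read_state()["ft_force"])-b)
p=np.array(robot.read_state()["eef_pos"])
for i in range(12):
    f=F()
    step=np.clip((15.5+f[2])/15,-.5,.5); lat=np.clip(f[1]/20,-.3,.3); lx=np.clip(f[0]/20,-.3,.3)
    if abs(15.5+f[2])<1 and abs(f[1])<1: break
    p=p+R[:,1]*lat+R[:,0]*lx+[0,0,-step]
    robot.movel(p,frame=R,max_speed=10);robot.wait(0.2)
    s=robot.read_state();print(np.round(p,2),np.round(F(),2),np.round(R.T@s["torque"],2),np.round(s["eef_pos"],2),round(s["time"],1))
```

```text
[ 481.19 -144.58   42.88] [  0.32  -3.17 -14.21] [ 0.71 -0.    0.07] [ 481.32 -144.58   43.29] 21.7
[ 481.03 -144.53   42.79] [ -0.1   -3.05 -15.12] [ 0.63 -0.05  0.09] [ 481.29 -144.6    43.28] 22.1
[ 480.88 -144.5    42.77] [ -0.37  -2.2  -13.35] [ 0.37 -0.03  0.17] [ 481.3  -144.59   43.29] 22.6
[ 480.77 -144.5    42.63] [ -1.    -2.61 -16.65] [ 0.49 -0.03  0.07] [ 481.29 -144.58   43.25] 23.0
[ 480.63 -144.52   42.7 ] [ -0.19  -1.74 -13.63] [0.14 0.01 0.13] [ 481.28 -144.6    43.3 ] 23.5
[ 480.55 -144.51   42.58] [  0.84  -1.87 -15.35] [0.22 0.03 0.07] [ 481.26 -144.57   43.25] 23.9
[ 480.46 -144.45   42.57] [ -1.29  -0.76 -15.62] [ 0.14 -0.06  0.09] [ 481.26 -144.57   43.24] 24.4
```

Run:
```python
from h import *
R=down(-0.206);b=np.array([-0.09,0.35,-1.92])
for i in range(3):
    robot.wait(0.5);s=robot.read_state();print(np.round(R.T@(s["ft_force"]-b),2),np.round(s["eef_pos"],2),s["finger_gap"],s["time"])
w=robot.camera("wrist");c=robot.camera("scene")
cv2.imwrite("pics/fin.png",np.hstack([cv2.resize(w["image"][60:360,200:440],(400,500)),cv2.resize(c["image"][140:240,300:400],(400,500))[:500]]))
```

```text
[ -0.63  -1.44 -15.18] [ 481.28 -144.54   43.24] 28.543641460160867 24.875
[  0.34  -0.18 -15.74] [ 481.26 -144.59   43.24] 28.424630627156958 25.375
[ -0.78  -0.75 -15.56] [ 481.26 -144.57   43.23] 28.46600927331621 25.875
```

View pics/fin.png

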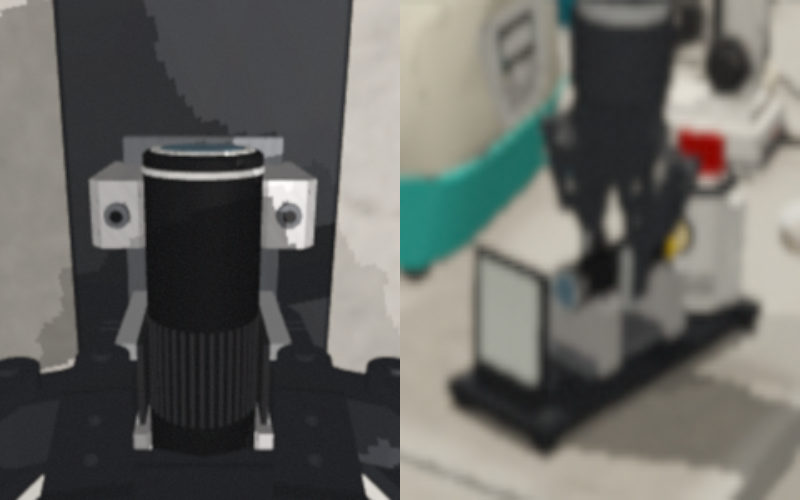

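The lens sits in both saddles, centred between the screws at (116,216) and (289,216), with the yellow band towards the lamp. The push holds steady at about 15.5 N.

```bash
python3 -c "
from workcell import robot
print(robot.finish_job())"
```

```text
the job is handed in; nothing more can be done
None
```

I handed the job in at about 26 s of the 64 s limit: the shutter is open, and the yellow-banded lens is held in the V, band towards the lamp, with a steady push of about 15.5 N; the blue lens was left in the tray (the judge's verdict was not returned).

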